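# Sort full from empty part cartons by weight

## Robot

A 6-joint arm with a two-finger parallel gripper is mounted at the origin on a cart in front of the work surface, level with it; the furniture and walls round the work are solid. World frame = base frame: x ahead of the robot, y to its left, z up, the work surface at z = 0. Lengths are in mm, angles in rad, forces in N, time in s.
With the tool pointing down it reaches from about 350 to 925 mm from the base axis. Payload 6.4 kg.
Tool frame: the origin (TCP) lies midway between the tips of the shut fingers; the grasp point (between the pads) lies 19 mm behind it; x points along the fingers, y is the direction in which the jaws open and shut, and the axes are right-handed (so a half turn about x gives the same grasp; the last joint's range is limited). The gripper opens to 85 mm and grips with 20 to 120 N. Pads are 22 mm wide; open, the fingers measure 114 mm over their backs; the gripper's body (76 mm by 85 mm) begins 54 mm behind the grasp point. The pads swing forward as they close: fully open they stand 13 mm farther back than shut.
Start: joints at [-1.397, 0.245, 1.558, -0, 1.339, -0.174], TCP at [221.545, -611.091, 231.29] pointing down, gripper open.
Joint ranges: [-3.13, 3.13], [-1.02, 2.26], [0.13, 2.54], [-0.95, 4.09], [0.21, 2.88], [-2.74, 2.74]. Speed limits (rad/s): [2.57, 2.57, 3.14, 3.14, 3.14, 3.14].

## Interface

Orientations are given as a 3x3 rotation matrix whose columns are the frame's x, y, z axes.
In Python, from rig import sensors, optics, manip, models gives the robot as it stands.
- The arm moves only by the tool carry_out, never from a script. Its argument "steps" is a list of rows, each a list of 7 numbers: the turn, a rotation vector about the world's x, y, z in rad, then the shift along the world's x, y, z in m, then the gripper command: -1 is shut, 1 is fully open, values between are in proportion. In form: [[wx, wy, wz, x, y, z, hand], ...]. A call has 1 to 8 rows; each row is the pose to reach, as a shift and turn from the pose commanded when the call began; what a row does not reach only later rows make up. A row lasts 1/10 s, in which the tool goes at most 50 mm and 8.59 degrees, less where a joint would pass 70% of its speed; a pose out of reach is approached as far as the arm can. A call with a gripper value outside its range is refused whole. The fingers move at their own pace and stop on an object; "squeeze" is the grip in N (left out, the last holds). Time passes only in rows, so rows that repeat a pose let the fingers close. It gives the time, the measured TCP pose, the force and the opening at its end, in the units of the state.
- sensors.state(): the state, without advancing time (a new reading comes with each control period).
- optics.capture(name): name is "scene" or "top"; returns a dict with "img" (384x512x3 uint8, red, green, blue), "K" (3x3 intrinsics, pixels), "R" (3x3) and "t" (3): a world point X has camera coordinates R X + t. Camera axes: x right, y down, z forward; pixel columns grow to the right and rows downward; lengths in mm; the calibration is good to about 2 mm. A picture is of the moment at which its call begins. There is no depth.
- manip.sign_off(): hands the job in, once; it reports no verdict.
Trained networks look in a picture, given as the dict that the camera call returned (one of the last four; its "shot" number tells which), for a name from the list of things; names that differ only in an ending like _2 or _b are one class to them, and where a whole thing is asked for, a point or a joint stands for the part that bears it (a point fixed in the world has none). Each returns a list of dicts, best first, with "p" (0 to 1); they miss things now and then, are a little off and sometimes report something else, mostly with a low value. They report only what shows in the picture. A call takes as long as a camera call. They do not tell look-alikes from the thing itself.
- models.recognise(thing, picture): "centre" ([x, y, z] in mm, in world coordinates, good to about 4 mm: the middle of the surface that is visible of it).
- models.trace(thing, picture): "pixels" (384x512 bool, what is visible of it).
The state is a dict: "time": time; "q": joint angles; "joint_velocities": joint speeds; "effort": joint torques, N m; "tool_pos": TCP position; "orientation": TCP orientation; "ft_force": force on the tool from outside, world axes, zero at the start; "wrist_torque": the same for the moment, N m; "gripper_width": opening from 0.0 (shut) to 1.0 (fully open).
Only numpy, scipy, OpenCV 4.12 (cv2) and the standard library are available. Lean on these libraries where they do the work, as an engineer would, in place of code of your own. Each camera call takes 0.05 s, during which the arm holds its last target. There are 200 camera calls.

## Task

The three closed orange-and-white cartons look alike, but each is either full of valve seats or empty, and only its weight when lifted tells which; one or two of them are full. Stand every full carton in the blue tray and every empty one in the yellow tray, one to a compartment, flat on the tray floor with the orange lid up, set down rather than dropped and never tipped over. Leave the other things on the bench where they are.

Things in the scene. Friction and masses are not known exactly. Their poses are not given: they have to be found in the camera images.
- carton_1_mid (a point): Centre (31 mm above the underside) of a closed carton, orange above and white below, 76 mm along its x, 53 mm along its y, 62 mm high, z up; lid stays shut. Grip it across the 53 mm, in the orange upper half so that the fingers clear the tray walls. Empty it weighs 0.07 to 0.12 kg, full 0.55 to 0.75 kg (contents central, with about 2 mm of play).
- carton_1: The same carton as carton_1_mid; origin at the centre of its underside. Full or empty is drawn afresh for each carton at each start, so its name tells nothing; of the three, one or two are full.
- carton_2_mid (a point): Centre (31 mm above the underside) of a closed carton, orange above and white below, 76 mm along its x, 53 mm along its y, 62 mm high, z up; lid stays shut. Grip it across the 53 mm, in the orange upper half so that the fingers clear the tray walls. Empty it weighs 0.07 to 0.12 kg, full 0.55 to 0.75 kg (contents central, with about 2 mm of play).
- carton_2: The same carton as carton_2_mid; origin at the centre of its underside. Full or empty is drawn afresh for each carton at each start, so its name tells nothing; of the three, one or two are full.
- carton_3_mid (a point): Centre (31 mm above the underside) of a closed carton, orange above and white below, 76 mm along its x, 53 mm along its y, 62 mm high, z up; lid stays shut. Grip it across the 53 mm, in the orange upper half so that the fingers clear the tray walls. Empty it weighs 0.07 to 0.12 kg, full 0.55 to 0.75 kg (contents central, with about 2 mm of play).
- carton_3: The same carton as carton_3_mid; origin at the centre of its underside. Full or empty is drawn afresh for each carton at each start, so its name tells nothing; of the three, one or two are full.
- blue_tray: Low open tray, blue: for full cartons; fixed to the bench. 104 mm along its x, 196 mm along its y, walls 18 mm high and 4 mm thick, floor 4 mm thick, a divider of wall height across the middle makes two compartments, 96 mm (x) by 92 mm (y) inside. Origin: centre of its underside.
- blue_tray_a (a point): Centre of the floor (upper face, 4 mm above the bench) of one compartment of the blue tray, 48 mm to +y of the tray's origin; axes as the tray's: a carton fits with its long side (x) along the tray's x.
- blue_tray_b (a point): Centre of the floor (upper face, 4 mm above the bench) of one compartment of the blue tray, 48 mm to -y of the tray's origin; axes as the tray's: a carton fits with its long side (x) along the tray's x.
- yellow_tray: Low open tray, yellow: for empty cartons; fixed to the bench. 104 mm along its x, 196 mm along its y, walls 18 mm high and 4 mm thick, floor 4 mm thick, a divider of wall height across the middle makes two compartments, 96 mm (x) by 92 mm (y) inside. Origin: centre of its underside.
- yellow_tray_a (a point): Centre of the floor (upper face, 4 mm above the bench) of one compartment of the yellow tray, 48 mm to +y of the tray's origin; axes as the tray's: a carton fits with its long side (x) along the tray's x.
- yellow_tray_b (a point): Centre of the floor (upper face, 4 mm above the bench) of one compartment of the yellow tray, 48 mm to -y of the tray's origin; axes as the tray's: a carton fits with its long side (x) along the tray's x.
- octagon_box: Grey eight-sided steel junction box, 65 x 65 x 38 mm, a loose bystander at the back of the bench; origin at the centre of its underside. Leave it alone.
- conduit_body: Grey metal conduit body, 130 x 36 x 39 mm, a loose bystander at the back of the bench; origin at the centre of its underside. Leave it alone.
- box_cover: Flat grey steel box cover, 104 x 66 x 10 mm, a loose bystander at the back of the bench; origin at the centre of its underside. Leave it alone.
Not all that is in view belongs to the job. Leave any purple look-alike of the carton_2 alone.

How it is judged (in metres and radians):
At the end, for the whole second after the job is handed in: Each carton stands upright (within 7 degrees) and at rest on a tray floor, its centre within 30 mm of a compartment centre and 30 to 41 mm above the bench: full ones (over 3 N on the tray) in the blue tray, empty ones (under 2.5 N) in the yellow tray (height (world z) of carton_1_mid between 0.03 and 0.041 m and angle between each of carton_1_mid, carton_2_mid, carton_3_mid's own z axis and vertical below 0.12 rad and linear speed of each of carton_1, carton_2, carton_3 below 0.02 m/s and (((horizontal distance between carton_1_mid and blue_tray_a below 0.03 m or horizontal distance between carton_1_mid and blue_tray_b below 0.03 m) and contact force between carton_1 and blue_tray above 3 N) or ((horizontal distance between carton_1_mid and yellow_tray_a below 0.03 m or horizontal distance between carton_1_mid and yellow_tray_b below 0.03 m) and contact force between carton_1 and yellow_tray between 0.2 and 2.5 N)) and height (world z) of carton_2_mid between 0.03 and 0.041 m and (((horizontal distance between carton_2_mid and blue_tray_a below 0.03 m or horizontal distance between carton_2_mid and blue_tray_b below 0.03 m) and contact force between carton_2 and blue_tray above 3 N) or ((horizontal distance between carton_2_mid and yellow_tray_a below 0.03 m or horizontal distance between carton_2_mid and yellow_tray_b below 0.03 m) and contact force between carton_2 and yellow_tray between 0.2 and 2.5 N)) and height (world z) of carton_3_mid between 0.03 and 0.041 m and (((horizontal distance between carton_3_mid and blue_tray_a below 0.03 m or horizontal distance between carton_3_mid and blue_tray_b below 0.03 m) and contact force between carton_3 and blue_tray above 3 N) or ((horizontal distance between carton_3_mid and yellow_tray_a below 0.03 m or horizontal distance between carton_3_mid and yellow_tray_b below 0.03 m) and contact force between carton_3 and yellow_tray between 0.2 and 2.5 N))); the robot touches nothing.
It fails at once if a bystander was moved more than 25 mm (distance of any of octagon_box, conduit_body, box_cover from where it was at the start of the episode above 0.025 m).
It fails at once if a carton was tipped over (more than 45 degrees) (angle between any of carton_1_mid, carton_2_mid, carton_3_mid's own z axis and vertical above 0.8 rad).
It fails at once if a carton was dropped or thrown (faster than 0.6 m/s, a fall of about 2 cm, with no finger on it) ((linear speed of carton_1 above 0.6 m/s and contact force between the fingers and carton_1 below 0.05 N) or (linear speed of carton_2 above 0.6 m/s and contact force between the fingers and carton_2 below 0.05 N) or (linear speed of carton_3 above 0.6 m/s and contact force between the fingers and carton_3 below 0.05 N)).
It also fails if it takes over 72 s, if anything falls off the work surface, if the arm or the gripper's body presses on something with over 40 N, if the wrist force passes 120 N, or if a joint passes its speed limit or range.

## Working session

There is one attempt and no reset: what is moved stays moved. The work goes in short steps, Python scripts to look and compute and a tool call to move; the robot and the scene stay as the last step left them, time stands still between calls to the robot, and variables do not carry over. Pictures are saved under pics/ and viewed, about 8 in all and at most 12, crops included, and the job is handed in when it is done.

Besides the shell and the picture viewer there is one more tool, called as name(argument=value, ...) on one line, values as JSON. carry_out: Moves the arm, as the interface text tells. Its arguments: {"type":"object","properties":{"steps":{"type":"array"},"squeeze":{"type":"number"}},"required":["steps"]}

```bash
mkdir -p pics; ls; python3 - <<'E'
from rig import sensors, optics, manip, models
import cv2,numpy as np
np.set_printoptions(precision=3,suppress=True)
s=sensors.state(); print(s)
for n in("top","scene"):
    c=optics.capture(n); print(n,c["K"],c["R"],c["t"])
    cv2.imwrite(f"pics/{n}0.png",c["img"][:,:,::-1])
    for th in("carton_1","blue_tray","yellow_tray","octagon_box","conduit_body","box_cover"):
        for d in models.recognise(th,c): print(th,round(d["p"],2),np.round(d["centre"],1))
E
```

```text
pics
{'time': 0.0, 'q': array([-1.397,  0.246,  1.559,  0.   ,  1.339, -0.174]), 'joint_velocities': array([ 0.   , -0.   , -0.002, -0.001,  0.002, -0.002]), 'effort': array([  0.   , -42.951, -32.613,  -0.   ,   0.005,  -0.   ]), 'tool_pos': array([ 221.448, -610.503,  230.146]), 'orientation': array([[-0.   ,  0.341, -0.94 ],
       [ 0.002, -0.94 , -0.341],
       [-1.   , -0.002, -0.   ]]), 'ft_force': array([ 0.024,  0.093, -0.493]), 'wrist_torque': array([-0.012,  0.028, -0.028]), 'gripper_width': 1.001245078912332}
top [[425.106   0.    253.133]
 [  0.    425.106 192.091]
 [  0.      0.      1.   ]] [[-0.03  -0.999  0.014]
 [-0.989  0.027 -0.145]
 [ 0.145 -0.018 -0.989]] [  -3.23   523.493 1032.007]
carton_1 0.85 [480.5 112.6  60.3]
carton_1 0.83 [385.5 -34.1  64. ]
carton_1 0.64 [513.8  -5.1  62.7]
blue_tray 0.97 [ 474.  -287.4    2.7]
yellow_tray 0.67 [ 510.1 -122.    61.3]
yellow_tray 0.62 [445.9 307.4   1.6]
yellow_tray 0.44 [483.5 108.6  63.9]
octagon_box 0.55 [616.1 -71.1  36.6]
octagon_box 0.18 [446.7 307.5   3.3]
conduit_body 0.75 [ 474.2 -288.3   -0.9]
conduit_body 0.65 [620.5 249.2  33.9]
box_cover 0.75 [ 622.1 -210.7   11.1]
scene [[416.7     0.    255.429]
 [  0.    416.7   190.675]
 [  0.      0.      1.   ]] [[-0.882 -0.471  0.015]
 [-0.364  0.662 -0.656]
 [ 0.299 -0.584 -0.755]] [ 450.709  222.09  1136.698]
carton_1 0.88 [ 511.4 -107.7   59.7]
carton_1 0.84 [386.6 -23.   65.5]
carton_1 0.78 [508.    9.   54.7]
carton_1 0.61 [476.4 127.3  66. ]
blue_tray 0.67 [ 479.8 -287.9    7.6]
yellow_tray 0.63 [452.  316.1   1. ]
yellow_tray 0.29 [613.9 266.9  34. ]
octagon_box 0.9 [608.  -61.5  34.6]
octagon_box 0.66 [ 475.1 -288.7    9.4]
conduit_body 0.93 [613.8 268.   36.6]
conduit_body 0.31 [507.4   8.6  56.2]
box_cover 0.73 [ 620.1 -206.1    9. ]
```

View pics/top0.png

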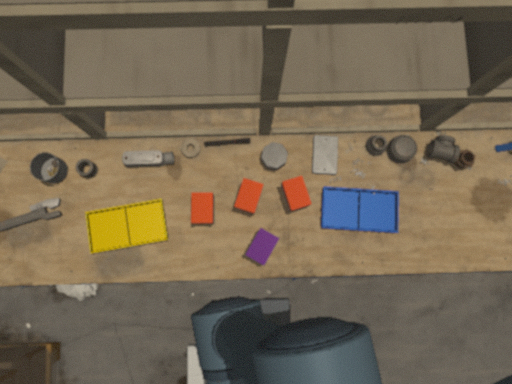

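View pics/scene0.png

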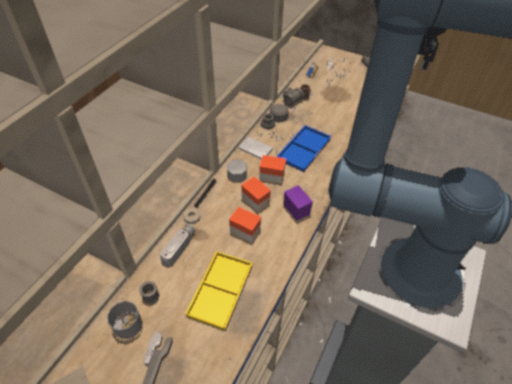

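Top view: orange cartons are at about (202,208), (249,196) and (296,194), and the purple look-alike is at (261,246). The blue tray is at (360,210), the yellow tray at (127,226), and the bystanders sit behind around row 155. The scene view agrees.

```bash
cat > h.py <<'E'
from rig import sensors, optics, manip, models
import cv2,numpy as np
np.set_printoptions(precision=2,suppress=True)
def back(c,p,z):
    d=c["R"].T@np.linalg.inv(c["K"])@np.r_[p,1.]; o=-c["R"].T@c["t"]
    return o+d*(z-o[2])/d[2]
def blobs(c,lo,hi,z,amin=150):
    hsv=cv2.cvtColor(c["img"],cv2.COLOR_RGB2HSV)
    m=cv2.inRange(hsv,np.array(lo,np.uint8),np.array(hi,np.uint8))
    m=cv2.morphologyEx(m,cv2.MORPH_CLOSE,np.ones((5,5)))
    out=[]
    for k in cv2.findContours(m,cv2.RETR_EXTERNAL,cv2.CHAIN_APPROX_NONE)[0]:
        if cv2.contourArea(k)<amin: continue
        w=np.array([back(c,p,z)[:2] for p in k[:,0].astype(float)],np.float32)
        (cx,cy),(a,b),ang=cv2.minAreaRect(w)
        if a<b: a,b,ang=b,a,ang+90
        ang=(ang+90)%180-90   # long-axis yaw
        out.append((round(cx,1),round(cy,1),round(a,1),round(b,1),round(ang,1)))
    return out
E
python3 - <<'E'
from h import *
c=optics.capture("top")
hsv=cv2.cvtColor(c["img"],cv2.COLOR_RGB2HSV)
print([hsv[y,x].tolist() for y,x in((196,249),(194,296),(208,202),(223,202),(210,298),(210,345),(226,110))])
for v in(120,180,200): print(v,blobs(c,(0,150,v),(14,255,255),62))
print("blue",blobs(c,(100,150,60),(125,255,255),18))
print("yel",blobs(c,(20,150,60),(35,255,255),18))
print("purple",blobs(c,(126,100,40),(160,255,255),62))
E
```

```text
[[7, 194, 199], [7, 196, 203], [7, 199, 204], [9, 168, 123], [18, 95, 121], [109, 152, 175], [25, 242, 200]]
120 [(485.3, 109.6, 76.7, 51.5, -0.9), (512.9, -5.4, 76.8, 53.6, -20.1), (515.6, -124.0, 76.7, 53.6, 16.0)]
180 [(487.8, 110.2, 71.3, 48.7, -1.6), (513.6, -7.4, 73.2, 50.6, -18.2), (516.7, -124.7, 72.7, 49.7, 15.6)]
200 [(487.7, 108.3, 66.4, 43.9, -1.6), (514.0, -7.3, 69.6, 43.4, -21.6), (516.8, -124.9, 67.4, 43.7, 16.5)]
blue [(474.4, -288.5, 188.4, 101.4, 84.6)]
yel [(450.1, 304.6, 197.0, 108.5, -81.6)]
purple [(386.8, -34.0, 72.3, 49.2, -31.3)]
```

carry_out(steps=[[0,0,0,0.015,0.025,-0.005,0.8],[0,0,-0.01,0.037,0.061,-0.01,0.8],[0,0,-0.02,0.06,0.098,-0.015,0.8],[0,0,-0.03,0.083,0.137,-0.02,0.8],[0,0,-0.04,0.106,0.175,-0.03,0.8],[0,0,-0.05,0.129,0.213,-0.04,0.8],[0,0,-0.06,0.152,0.251,-0.05,0.8],[0,0,-0.07,0.175,0.289,-0.06,0.8]], squeeze=60)

```text
time: 1.55
tool_pos: [397.3, -320.6, 171.2]
orientation: [[0.001, 0.273, -0.962], [-0.001, -0.962, -0.273], [-1.0, 0.001, -0.0]]
ft_force: [0.7, -0.1, -0.1]
gripper_width: 0.899
```

carry_out(steps=[[0,0,0,0.022,0.036,-0.004,0.8],[0,0,0,0.044,0.072,-0.008,0.8],[0,0,0,0.066,0.108,-0.012,0.8],[0,0,0,0.088,0.144,-0.016,0.8],[0,0,0,0.106,0.176,-0.02,0.8],[0,0,0,0.116,0.192,-0.021,0.8],[0,0,0,0.1195,0.1975,-0.021,0.8],[0,0,0,0.1195,0.1975,-0.021,0.8]])

```text
time: 2.35
tool_pos: [516.3, -124.3, 150.4]
orientation: [[0.0, 0.276, -0.961], [-0.0, -0.961, -0.276], [-1.0, 0.0, -0.0]]
ft_force: [-0.3, 0.2, -0.2]
gripper_width: 0.901
```

```bash
python3 - <<'E'
from h import *
s=sensors.state(); print(s["time"],s["tool_pos"],s["orientation"],s["gripper_width"],s["ft_force"])
c=optics.capture("scene")
im=c["img"][120:280,180:380,::-1]
cv2.imwrite("pics/s1.png",cv2.resize(im,None,fx=4,fy=3.75,interpolation=cv2.INTER_CUBIC))
E
```

```text
2.35 [ 516.27 -124.31  150.43] [[ 0.    0.28 -0.96]
 [-0.   -0.96 -0.28]
 [-1.    0.   -0.  ]] 0.9009033263684251 [-0.31  0.24 -0.2 ]
```

carry_out(steps=[[0,0,0,0,0,-0.03,0.8],[0,0,0,0,0,-0.06,0.8],[0,0,0,0,0,-0.09,0.8],[0,0,0,0,0,-0.11,0.8],[0,0,0,0,0,-0.123,0.8],[0,0,0,0,0,-0.13,0.8],[0,0,0,0,0,-0.13,0.3],[0,0,0,0,0,-0.13,-0.2]])

```text
time: 3.2
tool_pos: [516.9, -125.2, 21.5]
orientation: [[0.002, 0.274, -0.962], [-0.001, -0.962, -0.274], [-1.0, 0.001, -0.001]]
ft_force: [2.0, -0.7, 0.6]
gripper_width: 0.604
```

carry_out(steps=[[0,0,0,0,0,0,-1],[0,0,0,0,0,0,-1],[0,0,0,0,0,0,-1],[0,0,0,0,0,0,-1],[0,0,0,0,0,0,-1]])

```text
time: 3.7
tool_pos: [516.9, -125.0, 21.3]
orientation: [[0.002, 0.274, -0.962], [-0.001, -0.962, -0.274], [-1.0, 0.001, -0.001]]
ft_force: [0.2, 0.6, 5.1]
gripper_width: 0.604
```

carry_out(steps=[[0,0,0,0,0,0.005,-1],[0,0,0,0,0,0.02,-1],[0,0,0,0,0,0.04,-1],[0,0,0,0,0,0.06,-1],[0,0,0,0,0,0.075,-1],[0,0,0,0,0,0.08,-1],[0,0,0,0,0,0.08,-1],[0,0,0,0,0,0.08,-1]])

```text
time: 4.5
tool_pos: [515.4, -124.3, 99.6]
orientation: [[-0.001, 0.274, -0.962], [0.001, -0.962, -0.274], [-1.0, -0.001, 0.001]]
ft_force: [-0.0, 0.4, -1.5]
gripper_width: 0.607
```

```bash
python3 - <<'E'
from h import *
for i in range(4):
    c=optics.capture("scene")
    s=sensors.state(); print(s["tool_pos"],s["gripper_width"],s["ft_force"],s["wrist_torque"],s["effort"])
im=c["img"][120:280,180:380,::-1]
cv2.imwrite("pics/s1.png",cv2.resize(im,None,fx=4,fy=3.75,interpolation=cv2.INTER_CUBIC))
E
```

```text
[ 515.25 -124.25   99.22] 0.6008119419303934 [ 0.28  0.43 -1.36] [0.   0.01 0.07] [  0.01 -34.67 -28.91   0.    -0.01   0.  ]
[ 515.27 -124.24   99.15] 0.603408001938625 [-0.23 -0.09 -0.53] [-0.04  0.01  0.07] [  0.01 -34.48 -28.73   0.    -0.    -0.  ]
[ 515.33 -124.26   99.2 ] 0.6024158666094015 [ 0.33 -0.2  -1.14] [ 0.    0.02 -0.01] [  0.01 -34.33 -28.61   0.     0.     0.  ]
[ 515.47 -124.33   99.36] 0.5992946279316512 [ 0.06 -0.4  -0.92] [0.04 0.02 0.02] [  0.01 -34.22 -28.53   0.     0.     0.  ]
```

View pics/s1.png

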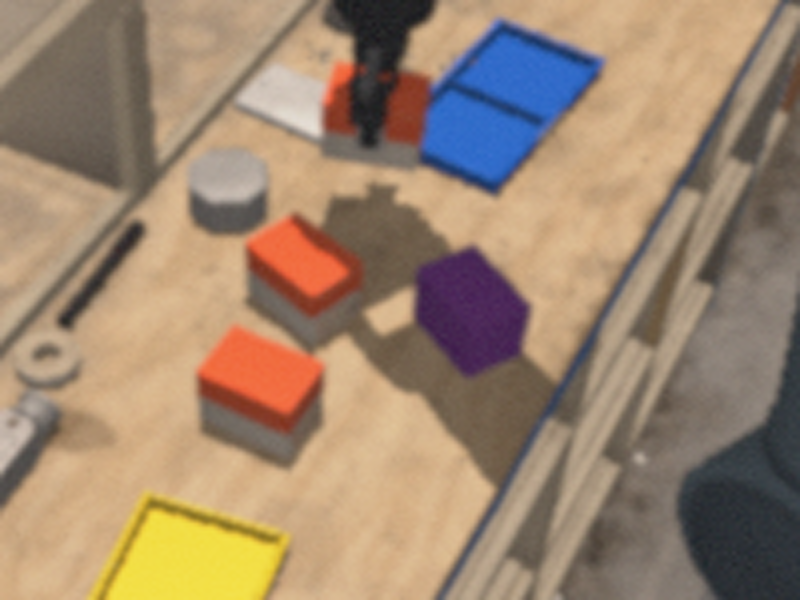

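The carton is held level. About 1 N of added load means it is empty, so it goes to the far yellow compartment at (443,352), yaw 8.4°.

carry_out(steps=[[0,0,0,0,0.008,0.015,-1],[0,0,-0.02,-0.004,0.028,0.03,-1],[0,0,-0.04,-0.01,0.063,0.03,-1],[0,0,-0.06,-0.016,0.103,0.03,-1],[0,0,-0.08,-0.022,0.143,0.03,-1],[0,0,-0.1,-0.028,0.183,0.03,-1],[0,0,-0.12,-0.034,0.223,0.03,-1],[0,0,-0.133,-0.04,0.263,0.03,-1]])

```text
time: 5.5
tool_pos: [475.7, 140.4, 131.5]
orientation: [[0.001, 0.144, -0.99], [0.0, -0.99, -0.144], [-1.0, -0.0, -0.001]]
ft_force: [0.6, -0.1, -1.2]
gripper_width: 0.601
```

carry_out(steps=[[0,0,0,-0.006,0.04,0,-1],[0,0,0,-0.012,0.08,0,-1],[0,0,0,-0.018,0.12,0,-1],[0,0,0,-0.024,0.16,0,-1],[0,0,0,-0.029,0.19,0,-1],[0,0,0,-0.0315,0.208,0,-1],[0,0,0,-0.0325,0.2135,0,-1],[0,0,0,-0.0325,0.2135,0,-1]])

```text
time: 6.3
tool_pos: [443.3, 352.5, 130.8]
orientation: [[0.0, 0.146, -0.989], [0.0, -0.989, -0.146], [-1.0, 0.0, -0.0]]
ft_force: [0.1, -0.7, -1.4]
gripper_width: 0.601
```

carry_out(steps=[[0,0,0,0,0,-0.02,-1],[0,0,0,0,0,-0.04,-1],[0,0,0,0,0,-0.06,-1],[0,0,0,0,0,-0.075,-1],[0,0,0,0,0,-0.085,-1],[0,0,0,0,0,-0.09,-1],[0,0,0,0,0,-0.095,-1],[0,0,0,0,0,-0.095,-1]])

```text
time: 7.1
tool_pos: [443.6, 351.8, 35.2]
orientation: [[-0.0, 0.144, -0.99], [-0.0, -0.99, -0.144], [-1.0, 0.0, 0.0]]
ft_force: [0.2, -0.4, 0.0]
gripper_width: 0.6
```

```bash
python3 - <<'E'
from h import *
c=optics.capture("scene")
s=sensors.state(); print(s["time"],s["tool_pos"],s["orientation"],s["gripper_width"],s["ft_force"])
im=c["img"][220:360,150:310,::-1]
cv2.imwrite("pics/s2.png",cv2.resize(im,None,fx=4,fy=4,interpolation=cv2.INTER_CUBIC))
E
```

```text
7.15 [443.81 352.    35.6 ] [[ 0.    0.14 -0.99]
 [ 0.   -0.99 -0.14]
 [-1.   -0.   -0.  ]] 0.601160422440957 [ 0.29  0.07 -0.77]
```

View pics/s2.png

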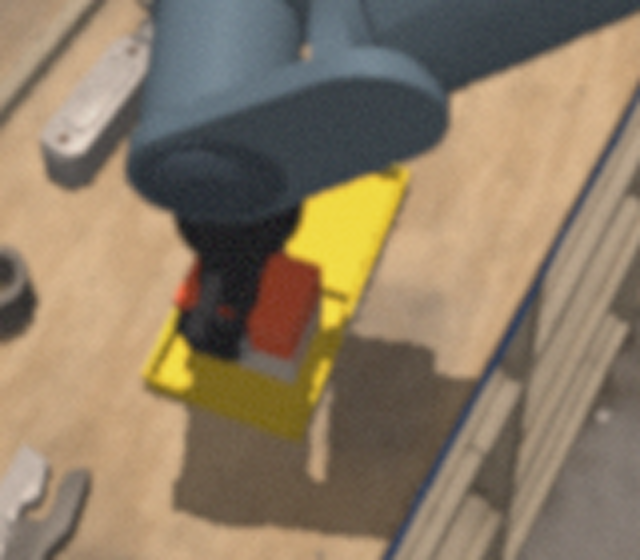

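carry_out(steps=[[0,0,0,0,0,-0.003,-1],[0,0,0,0,0,-0.006,-1],[0,0,0,0,0,-0.009,-1],[0,0,0,0,0,-0.0105,-1],[0,0,0,0,0,-0.011,-1],[0,0,0,0,0,-0.011,-1]])

```text
time: 7.75
tool_pos: [443.5, 352.0, 25.4]
orientation: [[-0.001, 0.145, -0.99], [-0.001, -0.99, -0.145], [-1.0, 0.001, 0.001]]
ft_force: [-4.6, -3.0, 9.5]
gripper_width: 0.597
```

carry_out(steps=[[0,0,0,0,0,0,0.3],[0,0,0,0,0,0,0.6],[0,0,0,0,0,0,0.7],[0,0,0,0,0,0,0.7],[0,0,0,0,0,0.02,0.7],[0,0,0,0,0,0.05,0.7],[0,0,0,0,0,0.09,0.7],[0,0,0,0,0,0.13,0.8]])

```text
time: 8.55
tool_pos: [443.0, 351.6, 155.1]
orientation: [[-0.001, 0.144, -0.99], [-0.001, -0.99, -0.144], [-1.0, 0.0, 0.001]]
ft_force: [0.2, 0.8, 0.4]
gripper_width: 0.896
```

carry_out(steps=[[0,0,-0.02,0.003,-0.02,0,0.8],[0,0,-0.05,0.01,-0.06,0,0.8],[0,0,-0.08,0.018,-0.102,0,0.8],[0,0,-0.11,0.026,-0.146,0,0.8],[0,0,-0.14,0.034,-0.19,0,0.8],[0,0,-0.162,0.04,-0.226,0,0.8],[0,0,-0.162,0.0425,-0.242,0,0.8],[0,0,-0.162,0.0425,-0.2425,0,0.8]])

```text
time: 9.35
tool_pos: [486.4, 107.6, 154.3]
orientation: [[0.0, -0.021, -1.0], [-0.0, -1.0, 0.021], [-1.0, 0.0, -0.0]]
ft_force: [0.1, 0.6, 0.0]
gripper_width: 0.899
```

carry_out(steps=[[0,0,0,0,0,-0.03,0.8],[0,0,0,0,0,-0.06,0.8],[0,0,0,0,0,-0.09,0.8],[0,0,0,0,0,-0.11,0.8],[0,0,0,0,0,-0.126,0.8],[0,0,0,0,0,-0.134,0.8],[0,0,0,0,0,-0.134,0.3],[0,0,0,0,0,-0.134,-0.2]])

```text
time: 10.15
tool_pos: [486.6, 110.3, 21.2]
orientation: [[0.001, -0.017, -1.0], [0.001, -1.0, 0.017], [-1.0, -0.001, -0.001]]
ft_force: [2.7, 1.0, -4.1]
gripper_width: 0.603
```

carry_out(steps=[[0,0,0,0,0,0,-1],[0,0,0,0,0,0,-1],[0,0,0,0,0,0,-1],[0,0,0,0,0,0,-1],[0,0,0,0,0,0,-1]])

```text
time: 10.65
tool_pos: [486.6, 109.7, 21.0]
orientation: [[0.001, -0.017, -1.0], [0.001, -1.0, 0.017], [-1.0, -0.001, -0.001]]
ft_force: [-1.0, 4.1, 5.5]
gripper_width: 0.601
```

carry_out(steps=[[0,0,0,0,0,0.005,-1],[0,0,0,0,0,0.02,-1],[0,0,0,0,0,0.04,-1],[0,0,0,0,0,0.06,-1],[0,0,0,0,0,0.075,-1],[0,0,0,0,0,0.08,-1],[0,0,0,0,0,0.08,-1],[0,0,0,0,0,0.08,-1]])

```text
time: 11.45
tool_pos: [484.9, 109.2, 98.9]
orientation: [[-0.003, -0.017, -1.0], [-0.0, -1.0, 0.017], [-1.0, 0.0, 0.003]]
ft_force: [0.6, -0.3, -5.8]
gripper_width: 0.604
```

```bash
python3 - <<'E'
from h import *
for i in range(4):
    c=optics.capture("scene")
    s=sensors.state(); print(s["tool_pos"],s["gripper_width"],s["ft_force"],s["wrist_torque"])
im=c["img"][150:350,150:350,::-1]
cv2.imwrite("pics/s3.png",cv2.resize(im,None,fx=3,fy=3,interpolation=cv2.INTER_CUBIC))
E
```

```text
[484.85 109.24  98.81] 0.6022515596079511 [ 0.11  0.54 -5.03] [0.04 0.01 0.  ]
[484.92 109.29  98.86] 0.6025853506247068 [-0.13 -0.39 -6.11] [-0.03  0.01 -0.05]
[485.14 109.31  99.06] 0.6027022509607022 [-0.13 -0.05 -5.89] [0.06 0.03 0.05]
[485.35 109.34  99.29] 0.6003538560669576 [ 0.64  0.22 -5.22] [ 0.03  0.01 -0.06]
```

View pics/s3.png

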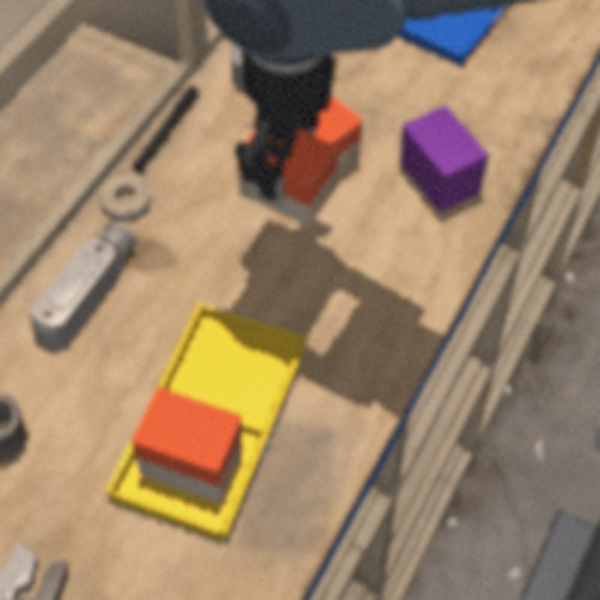

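Carton 1 sits properly in the yellow tray. This one weighs about 5.5 N, so it is full and goes to the far blue compartment at (470,-336), yaw -5.4°.

carry_out(steps=[[0,0,0,0,-0.006,0.015,-1],[0,0,-0.01,-0.001,-0.022,0.032,-1],[0,0,-0.02,-0.002,-0.05,0.04,-1],[0,0,-0.03,-0.003,-0.084,0.04,-1],[0,0,-0.04,-0.004,-0.12,0.04,-1],[0,0,-0.05,-0.005,-0.157,0.04,-1],[0,0,-0.06,-0.006,-0.194,0.04,-1],[0,0,-0.079,-0.007,-0.23,0.04,-1]], squeeze=80)

```text
time: 12.45
tool_pos: [478.6, -122.0, 139.9]
orientation: [[-0.0, -0.097, -0.995], [0.0, -0.995, 0.097], [-1.0, -0.0, 0.0]]
ft_force: [0.9, 0.1, -5.8]
gripper_width: 0.598
```

carry_out(steps=[[0,0,0,-0.002,-0.037,0,-1],[0,0,0,-0.004,-0.074,0,-1],[0,0,0,-0.006,-0.11,0,-1],[0,0,0,-0.008,-0.145,0,-1],[0,0,0,-0.009,-0.178,0,-1],[0,0,0,-0.009,-0.202,0,-1],[0,0,0,-0.009,-0.213,0,-1],[0,0,0,-0.009,-0.2155,0,-1]])

```text
time: 13.25
tool_pos: [469.8, -336.8, 139.8]
orientation: [[-0.001, -0.097, -0.995], [0.001, -0.995, 0.097], [-1.0, -0.001, 0.001]]
ft_force: [-0.2, 0.4, -5.0]
gripper_width: 0.602
```

carry_out(steps=[[0,0,0,0,0,-0.01,-1],[0,0,0,0,0,-0.03,-1],[0,0,0,0,0,-0.05,-1],[0,0,0,0,0,-0.07,-1],[0,0,0,0,0,-0.087,-1],[0,0,0,0,0,-0.097,-1],[0,0,0,0,0,-0.102,-1],[0,0,0,0,0,-0.102,-1]])

```text
time: 14.05
tool_pos: [469.9, -335.2, 37.7]
orientation: [[-0.001, -0.095, -0.995], [0.001, -0.995, 0.095], [-1.0, -0.001, 0.001]]
ft_force: [-0.3, -0.4, -5.7]
gripper_width: 0.598
```

```bash
python3 - <<'E'
from h import *
c=optics.capture("scene")
s=sensors.state(); print(s["time"],s["tool_pos"],s["orientation"],s["gripper_width"],s["ft_force"])
im=c["img"][100:220,220:380,::-1]
cv2.imwrite("pics/s4.png",cv2.resize(im,None,fx=4,fy=4,interpolation=cv2.INTER_CUBIC))
E
```

```text
14.1 [ 470.32 -335.89   38.53] [[ 0.  -0.1 -1. ]
 [-0.  -1.   0.1]
 [-1.   0.  -0. ]] 0.5994362721030543 [ 0.72  0.35 -5.03]
```

View pics/s4.png

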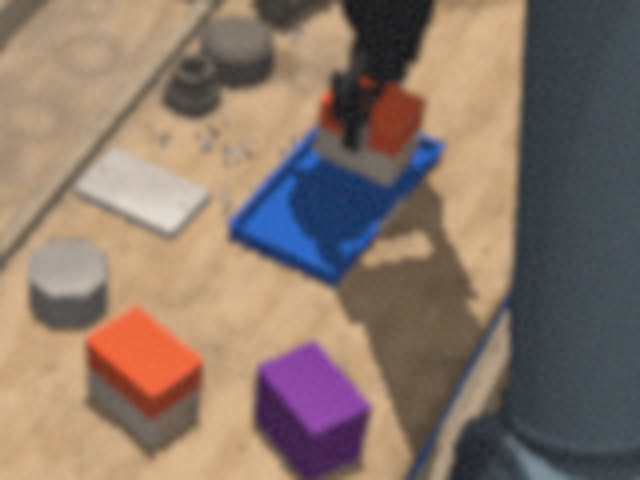

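carry_out(steps=[[0,0,0,0,0,-0.003,-1],[0,0,0,0,0,-0.006,-1],[0,0,0,0,0,-0.009,-1],[0,0,0,0,0,-0.012,-1],[0,0,0,0,0,-0.0135,-1],[0,0,0,0,0,-0.0145,-1],[0,0,0,0,0,-0.0145,-1]])

```text
time: 14.8
tool_pos: [470.0, -336.2, 25.1]
orientation: [[-0.001, -0.096, -0.995], [0.001, -0.995, 0.096], [-1.0, -0.001, 0.001]]
ft_force: [-4.6, 3.6, 5.6]
gripper_width: 0.603
```

carry_out(steps=[[0,0,0,0,0,0,0.3],[0,0,0,0,0,0,0.6],[0,0,0,0,0,0,0.7],[0,0,0,0,0,0,0.7],[0,0,0,0,0,0.02,0.7],[0,0,0,0,0,0.05,0.7],[0,0,0,0,0,0.09,0.7],[0,0,0,0,0,0.13,0.8]])

```text
time: 15.6
tool_pos: [469.8, -335.8, 154.7]
orientation: [[-0.001, -0.096, -0.995], [0.001, -0.995, 0.096], [-1.0, -0.001, 0.001]]
ft_force: [0.6, -1.6, 0.3]
gripper_width: 0.902
```

carry_out(steps=[[0,0,-0.03,0.003,0.025,0,0.8],[0,0,-0.06,0.01,0.073,0,0.8],[0,0,-0.1,0.016,0.121,0,0.8],[0,0,-0.14,0.022,0.169,0,0.8],[0,0,-0.18,0.028,0.217,0,0.8],[0,0,-0.21,0.034,0.264,0,0.8],[0,0,-0.245,0.04,0.305,0,0.8],[0,0,-0.245,0.043,0.3295,0,0.8]])

```text
time: 16.4
tool_pos: [513.1, -3.8, 153.9]
orientation: [[0.0, -0.333, -0.943], [0.0, -0.943, 0.333], [-1.0, -0.0, -0.0]]
ft_force: [0.5, -0.2, 0.0]
gripper_width: 0.9
```

carry_out(steps=[[0,0,0,0,0,0,0.8],[0,0,0,0,0,-0.03,0.8],[0,0,0,0,0,-0.06,0.8],[0,0,0,0,0,-0.09,0.8],[0,0,0,0,0,-0.11,0.8],[0,0,0,0,0,-0.126,0.8],[0,0,0,0,0,-0.1335,0.8],[0,0,0,0,0,-0.1335,0.3]])

```text
time: 17.2
tool_pos: [512.4, -7.2, 19.4]
orientation: [[-0.002, -0.336, -0.942], [0.0, -0.942, 0.336], [-1.0, 0.0, 0.002]]
ft_force: [-0.1, -0.1, -0.8]
gripper_width: 0.75
```

carry_out(steps=[[0,0,0,0,0,0,-0.2],[0,0,0,0,0,0,-1],[0,0,0,0,0,0,-1],[0,0,0,0,0,0,-1],[0,0,0,0,0,0,-1],[0,0,0,0,0,0,-1]])

```text
time: 17.8
tool_pos: [513.7, -6.8, 21.1]
orientation: [[0.001, -0.334, -0.942], [-0.0, -0.942, 0.334], [-1.0, 0.0, -0.001]]
ft_force: [-0.5, -0.6, 6.2]
gripper_width: 0.603
```

carry_out(steps=[[0,0,0,0,0,0.005,-1],[0,0,0,0,0,0.02,-1],[0,0,0,0,0,0.04,-1],[0,0,0,0,0,0.06,-1],[0,0,0,0,0,0.075,-1],[0,0,0,0,0,0.08,-1],[0,0,0,0,0,0.08,-1],[0,0,0,0,0,0.08,-1]])

```text
time: 18.6
tool_pos: [512.3, -6.4, 99.3]
orientation: [[-0.002, -0.335, -0.942], [0.0, -0.942, 0.335], [-1.0, 0.0, 0.002]]
ft_force: [0.2, 0.1, -0.8]
gripper_width: 0.599
```

```bash
python3 - <<'E'
from h import *
for i in range(4):
    c=optics.capture("scene")
    s=sensors.state(); print(s["tool_pos"],s["gripper_width"],s["ft_force"],s["wrist_torque"])
im=c["img"][110:310,180:380,::-1]
cv2.imwrite("pics/s5.png",cv2.resize(im,None,fx=3,fy=3,interpolation=cv2.INTER_CUBIC))
E
```

```text
[512.16  -6.4   99.09] 0.6020138647741398 [ 1.23  0.61 -1.19] [-0.06  0.01  0.03]
[512.18  -6.39  99.08] 0.6004288420357297 [-0.   -0.61 -1.39] [-0.04  0.01 -0.06]
[512.29  -6.42  99.19] 0.5999188411475426 [ 0.9   0.66 -0.57] [-0.02  0.04  0.07]
[512.45  -6.44  99.37] 0.6003035296317515 [ 0.71 -0.5  -1.1 ] [-0.   -0.01  0.01]
```

View pics/s5.png

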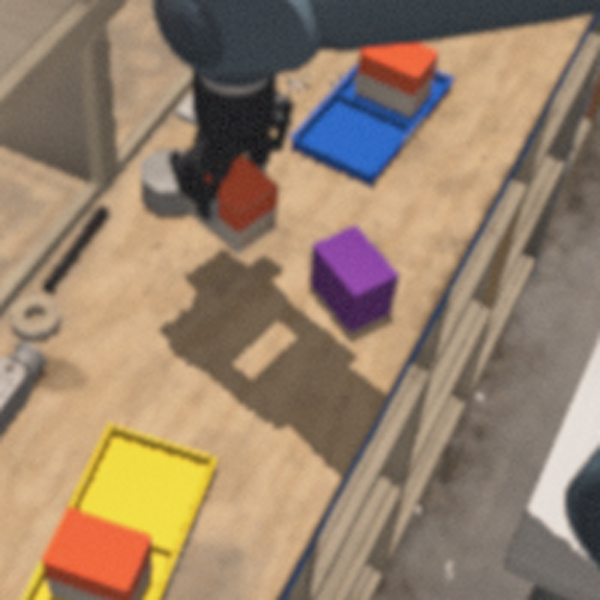

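Another empty one (about 1 N). It goes to the near yellow compartment at (457,257), yaw 8.4°.

carry_out(steps=[[0,0,0.03,-0.001,0.008,0.015,-1],[0,0,0.1,-0.007,0.035,0.03,-1],[0,0,0.17,-0.016,0.075,0.03,-1],[0,0,0.24,-0.025,0.115,0.03,-1],[0,0,0.31,-0.033,0.155,0.03,-1],[0,0,0.38,-0.041,0.195,0.03,-1],[0,0,0.45,-0.049,0.232,0.03,-1],[0,0,0.487,-0.055,0.258,0.03,-1]])

```text
time: 19.6
tool_pos: [457.0, 253.4, 129.8]
orientation: [[-0.001, 0.149, -0.989], [0.0, -0.989, -0.149], [-1.0, -0.0, 0.001]]
ft_force: [0.3, -0.6, -0.8]
gripper_width: 0.6
```

carry_out(steps=[[0,0,0,-0.001,0.005,0,-1],[0,0,0,-0.001,0.005,-0.02,-1],[0,0,0,-0.001,0.005,-0.04,-1],[0,0,0,-0.001,0.005,-0.06,-1],[0,0,0,-0.001,0.005,-0.075,-1],[0,0,0,-0.001,0.005,-0.085,-1],[0,0,0,-0.001,0.005,-0.092,-1],[0,0,0,-0.001,0.005,-0.092,-1]])

```text
time: 20.4
tool_pos: [456.7, 256.1, 37.6]
orientation: [[-0.001, 0.145, -0.989], [-0.0, -0.989, -0.145], [-1.0, 0.0, 0.001]]
ft_force: [0.4, 0.3, -1.1]
gripper_width: 0.598
```

carry_out(steps=[[0,0,0,0,0,-0.003,-1],[0,0,0,0,0,-0.006,-1],[0,0,0,0,0,-0.009,-1],[0,0,0,0,0,-0.012,-1],[0,0,0,0,0,-0.0135,-1],[0,0,0,0,0,-0.0145,-1],[0,0,0,0,0,-0.0145,-1]])

```text
time: 21.1
tool_pos: [457.0, 256.4, 25.2]
orientation: [[-0.001, 0.146, -0.989], [-0.001, -0.989, -0.146], [-1.0, 0.001, 0.002]]
ft_force: [-6.9, -2.2, 12.9]
gripper_width: 0.599
```

carry_out(steps=[[0,0,0,0,0,0,0.3],[0,0,0,0,0,0,0.6],[0,0,0,0,0,0,0.7],[0,0,0,0,0,0,0.7],[0,0,0,0,0,0.02,0.7],[0,0,0,0,0,0.05,0.7],[0,0,0,0,0,0.09,0.7],[0,0,0,0,0,0.13,0.8]])

```text
time: 21.9
tool_pos: [456.5, 256.2, 154.6]
orientation: [[-0.001, 0.145, -0.989], [-0.0, -0.989, -0.145], [-1.0, 0.0, 0.001]]
ft_force: [1.4, 1.1, 0.2]
gripper_width: 0.9
```

carry_out(steps=[[0,0,0,0,-0.03,0.03,0.8],[0,0,0,0,-0.07,0.06,0.8],[0,0,0,0,-0.11,0.08,0.8],[0,0,0,0,-0.15,0.08,0.8],[0,0,0,0,-0.19,0.08,0.8],[0,0,0,0,-0.23,0.08,0.8],[0,0,0,0,-0.25,0.08,0.8],[0,0,0,0,-0.25,0.08,0.8]])

```text
time: 22.7
tool_pos: [457.0, 4.4, 233.8]
orientation: [[0.0, 0.141, -0.99], [-0.0, -0.99, -0.141], [-1.0, 0.0, -0.0]]
ft_force: [0.4, -0.1, -0.4]
gripper_width: 0.899
```

```bash
python3 - <<'E'
from h import *
c=optics.capture("top"); print(sensors.state()["time"])
print(blobs(c,(0,150,120),(14,255,255),66))
for th in("octagon_box","conduit_body","box_cover"):
    for d in models.recognise(th,c)[:2]: print(th,round(d["p"],2),np.round(d["centre"],1))
cv2.imwrite("pics/t6.png",cv2.resize(c["img"][110:280,60:430,::-1],None,fx=2,fy=2,interpolation=cv2.INTER_CUBIC))
E
```

```text
22.75
[(443.9, 347.1, 77.8, 55.0, 8.5), (455.8, 251.5, 78.3, 54.4, 8.7), (469.1, -336.9, 76.3, 53.9, -4.5)]
octagon_box 0.85 [614.8 -72.   35.8]
conduit_body 0.58 [617.9 251.1  34.6]
box_cover 0.93 [ 621.9 -207.4   12.8]
```

View pics/t6.png

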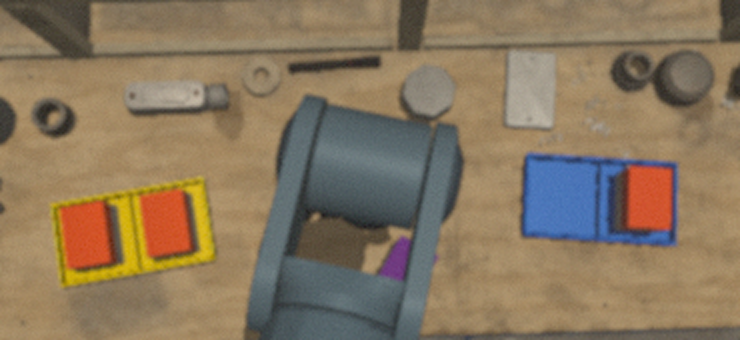

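The cartons show at crop pixels (88,235), (165,222) and (648,198), each inside its compartment, within about 6 mm of centre and aligned. The bystanders have not moved.

```bash
python3 -c "
from rig import manip; print(manip.sign_off())"
```

```text
the job is handed in; nothing more can be done
None
```

All three cartons are sorted and the job is handed in. The robot's clock read 22.75 s at the last check, against the 72 s limit; no verdict is reported.

- **Weights:** I lifted each carton and read the wrist force. The two that started on the right and in the middle (as seen from the robot) added about 1 N, so they are empty. The left one added about 5.5 N, so it is full.
- **Placing:** The two empty cartons stand in the two yellow compartments. The full one stands in the -y compartment of the blue tray. Each was lowered until it touched the floor, then released.
- **Last checks:** From the top camera, each carton is within about 6 mm of its compartment centre and within about 1° of the tray's direction. Each tool height at release (25 mm) matched a carton standing on the tray floor.
- **Bystanders:** The octagon box, conduit body and box cover show within about 4 mm of their first readings, which is the accuracy of the measurement. I never touched the purple look-alike.
- **Not confirmed:** In the last picture the arm hid most of the purple carton. I read the cartons as upright from the images and the release heights, not from a direct tilt measurement. No other check failed or disagreed.

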